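# Confirm the picked parts at the kitting bench

## Task

The clips and the plugs of this kit have been picked: confirm them by pressing, gently with the fingertips, the button on the box in front of the bin of U-shaped clips fully down and letting it come back up, and then doing the same with the button in front of the bin of round plugs. Do not grip, lift or shove the boxes, and touch nothing else: leave the third box, in front of the flat strips, the bins and the loose things on the bench alone.

Things in the scene. Friction and masses are not known exactly. Their poses are not given: they have to be found in the camera images.
- bin_clip: fixed open yellow plastic parts bin, 140 (x) x 110 (y) x 63 mm high with a low 36 mm front wall on its -x side, holding red U-shaped clips (each 44 x 26 x 28 mm); parts reach up to about 60 mm above the bench. Origin: centre of its underside on the bench; its -x axis points out of the front, towards its confirm box
- bin_plug: fixed open yellow plastic parts bin, 140 (x) x 110 (y) x 63 mm high with a low 36 mm front wall on its -x side, holding red round plugs (mushroom shape, 36 mm flange, 22 mm stem, 20 mm high); parts reach up to about 60 mm above the bench. Origin: centre of its underside on the bench; its -x axis points out of the front, towards its confirm box
- bin_strip: fixed open yellow plastic parts bin, 140 (x) x 110 (y) x 63 mm high with a low 36 mm front wall on its -x side, holding red long flat strips (each 80 x 14 x 4 mm); parts reach up to about 60 mm above the bench. Origin: centre of its underside on the bench; its -x axis points out of the front, towards its confirm box
- box_clip: loose weighted grey confirm box, 64 x 64 x 30 mm, about 0.35 kg, standing on the bench in front of (at the -x side of) bin_clip; origin: centre of its underside. The three boxes look alike; each belongs to the bin right behind it. A round white button stands in the middle of its top
- button_clip_top (a point): centre of the top face of the round white button (36 mm diameter) of box_clip; 42 mm above the bench when up, it moves with the button; the button goes straight down and springs back when let go
- button_clip (a joint): travel of that button in m: 0 = up, 0.006 = fully down. The spring needs about 0.75 N to start and 5.3 N fully down
- box_plug: loose weighted grey confirm box, 64 x 64 x 30 mm, about 0.35 kg, standing on the bench in front of (at the -x side of) bin_plug; origin: centre of its underside. The three boxes look alike; each belongs to the bin right behind it. A round white button stands in the middle of its top
- button_plug_top (a point): centre of the top face of the round white button (36 mm diameter) of box_plug; 42 mm above the bench when up, it moves with the button; the button goes straight down and springs back when let go
- button_plug (a joint): travel of that button in m: 0 = up, 0.006 = fully down. The spring needs about 0.75 N to start and 5.3 N fully down
- box_strip: loose weighted grey confirm box, 64 x 64 x 30 mm, about 0.35 kg, standing on the bench in front of (at the -x side of) bin_strip; origin: centre of its underside. The three boxes look alike; each belongs to the bin right behind it. A round white button stands in the middle of its top
- button_strip_top (a point): centre of the top face of the round white button (36 mm diameter) of box_strip; 42 mm above the bench when up, it moves with the button; the button goes straight down and springs back when let go
- button_strip (a joint): travel of that button in m: 0 = up, 0.006 = fully down. The spring needs about 0.75 N to start and 5.3 N fully down
- spare_clip: loose red U-shaped clip, 44 x 26 x 28 mm, open side up, lying on the bench on the robot's side of one of the confirm boxes; origin: centre of its underside
- spare_plug: loose red round plug lying flange down, 36 mm diameter, 20 mm high, on the bench on the robot's side of one of the confirm boxes; origin: centre of its underside
- tape_roll: loose brown roll of tape lying flat, 60 mm outside, 38 mm hole, 25 mm high, on the bench on the robot's side of one of the confirm boxes; origin: centre of its underside
There are look-alikes about, which are no part of the job. Leave any red look-alike of the box_plug alone.

How it is judged:
On the way, in this order (a step that is already met when the one before it is completed fails the run):
1. the button in front of the U-shaped clips is pressed down by the fingers (at least 4.5 of its 6 mm), the other two up (value of joint button_clip above 0.0045 m and contact force between the fingers and box_clip above 1 N and value of joint each of button_plug, button_strip below 0.0015 m), for 0.05 s.
2. it is let up again, and no button is down (value of joint each of button_clip, button_plug, button_strip below 0.0015 m), for 0.05 s.
3. then the button in front of the round plugs is pressed down by the fingers (at least 4.5 of its 6 mm), the other two up (value of joint button_plug above 0.0045 m and contact force between the fingers and box_plug above 1 N and value of joint each of button_clip, button_strip below 0.0015 m), for 0.05 s.
At the end, for the whole second after the job is handed in: all three buttons are up again (within 1.5 mm), the three confirm boxes stand flat (within 0.08 rad), and they and the loose things are at rest within 15 mm of where they were (all of step 2 and distance of each of box_clip, box_plug, box_strip, spare_clip, spare_plug, tape_roll from where it was at the start of the episode below 0.015 m and linear speed of each of box_clip, box_plug, box_strip, spare_clip, spare_plug, tape_roll below 0.02 m/s and angle between each of box_clip, box_plug, box_strip's own z axis and vertical below 0.08 rad); the robot touches nothing.
It fails at once if a button or its box is pushed or squeezed with more than 25 N (contact force between any of the fingers, the arm and box_clip above 25 N or contact force between any of the fingers, the arm and box_plug above 25 N or contact force between any of the fingers, the arm and box_strip above 25 N).
It fails at once if a confirm box is lifted more than 5 mm, tipped more than 0.15 rad or shoved more than 15 mm (height (world z) of any of box_clip, box_plug, box_strip above 0.005 m or angle between any of box_clip, box_plug, box_strip's own z axis and vertical above 0.15 rad or distance of any of box_clip, box_plug, box_strip from where it was at the start of the episode above 0.015 m).
It fails at once if the strips' confirm button is pressed (value of joint button_strip above 0.002 m).
It fails at once if the third box, a bin or a loose thing is touched with more than 1 N (contact force between any of the fingers, the arm and bin_clip above 1 N or contact force between any of the fingers, the arm and bin_plug above 1 N or contact force between any of the fingers, the arm and bin_strip above 1 N or contact force between any of the fingers, the arm and spare_clip above 1 N or contact force between any of the fingers, the arm and spare_plug above 1 N or contact force between any of the fingers, the arm and tape_roll above 1 N or contact force between any of the fingers, the arm and box_strip above 1 N).
It fails at once if a loose bystander is moved more than 15 mm (distance of any of spare_clip, spare_plug, tape_roll from where it was at the start of the episode above 0.015 m).
It also fails if it takes over 42 s, if anything falls off the work surface, if the arm or the gripper's body presses on something with over 40 N, if the wrist force passes 120 N, or if a joint passes its speed limit or range.

## Robot

A 7-joint arm with a two-finger parallel gripper is mounted at the origin on the work surface. World frame = base frame: x ahead of the robot, y to its left, z up, the work surface at z = 0. Lengths are in m, angles in rad, forces in N, time in s.
With the tool pointing down it reaches from about 0.4 to 0.85 m from the base axis. Payload 4.5 kg.
Tool frame: the origin (TCP) lies on the mounting face of the last link; the fingertips stand 166 mm ahead of it and the grasp point (between the pads) lies 147 mm ahead of it; z points along the fingers, y is the line along which they close (so a half turn about z gives the same grasp; the last joint's range is limited). The gripper opens to 88 mm and grips with 3 to 60 N. Pads are 18 mm wide; open, the fingers measure 123 mm over their backs; the gripper's body (75 mm by 187 mm) begins 45 mm behind the grasp point.
Start: joints at [-1.223, 0.689, -0.195, 1.565, 0.157, 0.902, -0.215], TCP at [0.193, 0.594, 0.405] pointing down, gripper open.
Joint ranges: [-3.01, 3.01], [-0.46, 2.08], [-1.47, 1.51], [0.13, 2.56], [-1, 4.14], [0.04, 2.09], [-2.66, 2.66]. Speed limits (rad/s): [2.57, 2.57, 3.14, 3.14, 3.14, 3.14, 3.14].

## Interface

Orientations are given as a unit quaternion [x, y, z, w].
In Python, from plant import r, snapshot gives the robot as it stands. The module is installed in compiled form; this text tells all that it offers.
- The arm moves only by the tool move_arm, never from a script. Its argument "rows" is a list of rows, each a list of 5 numbers: the shift along the tool's x, y, z in m, then the turn about the tool's z in rad, then the finger opening in m, from 0 to 0.0881. In form: [[dx, dy, dz, spin, claw], ...]. A call has 1 to 10 rows; each row shifts and turns the commanded pose from where the row before left it, along the tool's axes as they then stand; what a row does not reach is not made up. A row lasts 1/12 s, in which the tool goes at most 41.7 mm and 7.16 degrees, less where a joint would pass 70% of its speed; a pose out of reach is approached as far as the arm can. A call with a gripper value outside its range is refused whole. The fingers move at their own pace and stop on an object; "newtons" is the grip in N (left out, the last holds). Time passes only in rows, so rows that do not move let the fingers close. It gives the time, the measured TCP pose, the force, the opening and the grip force at its end, in the units of the state.
- r.get_state(): the state, without advancing time (a new reading comes with each control period).
- snapshot(name): name is "scene" or "side" or "wrist"; returns a dict with "color" (384x512x3 uint8, red, green, blue), "depth" (384x512 float32, m along the optical axis (not along the pixel's ray), 0 where there is no reading), "mtx" (3x3 intrinsics, pixels), "eye" and "orientation" of the camera in the world. Camera axes: x right, y up, looking along -z (the intrinsics and any distortion apply to the point x, -y, -z); pixel columns grow to the right and rows downward; lengths in m; the calibration is good to about 2 mm. A picture is of the moment at which its call begins.
- r.finish_job(): hands the job in; it is judged then, once.
The state is a dict: "clock": time; "q": joint angles; "qd": joint speeds; "joint_torque": joint torques, N m; "tool_pos": TCP position; "eef_rot": TCP orientation; "contact_force": force on the tool from outside, world axes, zero at the start; "moment": the same for the moment, N m; "opening": opening from 0.0 (shut) to 1.0 (fully open); "finger_force": force on a finger pad.
Only numpy, scipy, OpenCV 4.12 (cv2) and the standard library are available. Lean on these libraries where they do the work, as an engineer would, in place of code of your own. Each camera call takes 0.05 s, during which the arm holds its last target. There are 200 camera calls.

## Working session

There is one attempt and no reset: what is moved stays moved. The work goes in short steps, Python scripts to look and compute and a tool call to move; the robot and the scene stay as the last step left them, time stands still between calls to the robot, and variables do not carry over. Pictures are saved under pics/ and viewed, at most 10 in all, crops included, and the job is handed in when it is done.

Besides the shell and the picture viewer there is one more tool, called after "Request:" as a command line: name --pt "numbers of a row" for each row, then --argument value for the rest. move_arm: Moves the arm, as the interface text tells. Its arguments: {"type":"object","properties":{"rows":{"type":"array"},"newtons":{"type":"number"}},"required":["rows"]}

```bash
mkdir -p pics
cat > h.py <<'E'
import numpy as np, cv2
from scipy.spatial.transform import Rotation as R
from plant import r, snapshot
def save(n,f):
    s=snapshot(n); cv2.imwrite(f'pics/{f}.png',s['color'][:,:,::-1]); np.savez(f'{f}.npz',**s); return s
def world(s):
    h,w=s['depth'].shape; v,u=np.mgrid[:h,:w]; K=s['mtx']; d=s['depth']
    p=np.stack([(u-K[0,2])/K[0,0]*d,-(v-K[1,2])/K[1,1]*d,-d],-1)
    o=np.array(s['orientation']); M=R.from_quat(o).as_matrix() if o.size==4 else o
    return p@M.T+s['eye']
E
python3 - <<'E'
from h import *
a=save('scene','scene1');b=save('side','side1')
for s in(a,b):print(s['eye'],s['orientation'],s['mtx'].tolist())
cv2.imwrite('pics/both.png',cv2.resize(np.hstack([a['color'],b['color']])[:,:,::-1],(800,300)))
st=r.get_state();print(st)
E
```

```text
[1.0298457  0.40587684 0.50681935] [0.22903968 0.42085653 0.77646163 0.40930177] [[360.48886762483505, 0.0, 256.3487269837332], [0.0, 360.48886762483505, 191.09258792044494], [0.0, 0.0, 1.0]]
[ 0.3082356  -0.71648997  0.77298317] [ 0.40260002 -0.04981115 -0.08715394  0.90985508] [[367.168763110076, 0.0, 253.790254900497], [0.0, 367.168763110076, 190.81903757232254], [0.0, 0.0, 1.0]]
{'clock': 0.1, 'q': array([-1.22321028,  0.68991367, -0.19453383,  1.56625571,  0.15726517,
        0.9024957 , -0.21510321]), 'qd': array([ 0.00086314, -0.00196115, -0.00050837, -0.0007705 ,  0.00071787,
       -0.00051453,  0.00202437]), 'joint_torque': array([-3.53932301e-03, -5.28489840e+01, -1.27158176e+00, -1.53833538e+01,
       -5.25641791e-02,  1.97888876e-03,  5.64958862e-05]), 'tool_pos': array([0.19283357, 0.59419168, 0.4039777 ]), 'eef_rot': array([ 1.56218470e-01,  9.87722167e-01, -8.37691485e-04, -8.89044463e-05]), 'contact_force': array([-0.33155603,  0.5707421 ,  0.46827251]), 'moment': array([-0.02125977,  0.0233432 , -0.01124072]), 'finger_force': 0.0, 'opening': 0.9964189425848967}
```

View pics/scene1.png

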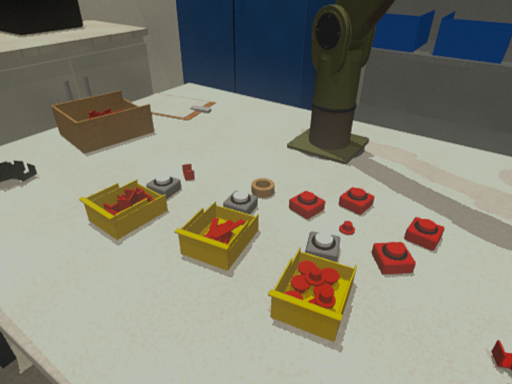

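The scene shows three yellow bins: left at (127,205), middle at (220,233) and right at (315,290), which holds plugs. Their grey boxes are at (163,185), (240,201) and (323,243). Red look-alike boxes are at (307,203), (356,199), (425,232) and (393,255). I still need a close crop to tell the left bin from the middle one.

Run:
```python
from h import *
s=np.load('scene1.npz');W=world(s)
c=s['color'][160:330,70:370,::-1]
cv2.imwrite('pics/crop1.png',cv2.resize(c,(800,453),interpolation=cv2.INTER_CUBIC))
side=np.load('side1.npz');Ws=world(side)
for n,S,w in(('scene',s,W),('side',side,Ws)):
    hsv=cv2.cvtColor(S['color'],cv2.COLOR_RGB2HSV)
    # low-saturation pixels at button-top height
    m=(w[...,2]>.037)&(w[...,2]<.047)&(S['depth']>0)&(hsv[...,1]<70)
    k,l,st,ce=cv2.connectedComponentsWithStats(m.astype(np.uint8))
    for i in range(1,k):
        if st[i,4]>25:
            q=w[l==i]; print(n,ce[i].round(),st[i,4],q.mean(0).round(4),((q.max(0)+q.min(0))/2).round(4),np.ptp(q,0).round(3))
    for c0,(lo,hi) in dict(yel=(20,35)).items():
        m=(hsv[...,0]>lo)&(hsv[...,0]<hi)&(hsv[...,1]>150)&(w[...,2]>.055)&(w[...,2]<.07)
        k,l,st,ce=cv2.connectedComponentsWithStats(cv2.dilate(m.astype(np.uint8),np.ones((3,3))))
        for i in range(1,k):
            q=w[(l==i)&m]
            if len(q)>60: print(n,'bin',ce[i].round(),len(q),q.min(0).round(3),q.max(0).round(3))
```

```text
scene [162.  28.] 37 [-1.1205 -1.9418  0.0418] [-1.1311 -1.9433  0.0422] [0.324 0.032 0.008]
scene [71. 73.] 332 [ 0.0569 -1.2979  0.042 ] [-0.0022 -1.2986  0.042 ] [0.799 0.027 0.01 ]
scene [442.  66.] 290 [-1.1443  0.1144  0.0422] [-1.1449  0.0881  0.042 ] [0.027 0.706 0.01 ]
scene [319. 138.] 59 [ 0.0613 -0.0067  0.0419] [ 0.0564 -0.0075  0.042 ] [0.028 0.08  0.01 ]
scene [  9. 170.] 129 [ 0.7113 -0.5755  0.0426] [ 0.7129 -0.5811  0.0421] [0.054 0.062 0.01 ]
scene [162. 178.] 93 [ 0.513  -0.2226  0.0409] [ 0.5097 -0.2247  0.0403] [0.037 0.035 0.006]
scene [240. 196.] 117 [ 0.4647 -0.0156  0.041 ] [ 0.4627 -0.0167  0.0405] [0.034 0.037 0.007]
scene [324. 239.] 184 [0.4949 0.2121 0.0411] [0.4924 0.2116 0.0402] [0.035 0.035 0.006]
scene bin [108. 204.] 362 [ 0.61  -0.278  0.055] [ 0.711 -0.159  0.065]
scene bin [208. 234.] 460 [ 0.555 -0.037  0.055] [0.664 0.088 0.064]
scene bin [308. 299.] 735 [0.583 0.195 0.055] [0.693 0.32  0.065]
side [216.   1.] 40 [0.6125 2.0348 0.0419] [0.6195 2.0365 0.0419] [0.145 0.039 0.009]
side [114.   4.] 32 [-0.0613  2.0365  0.0417] [-0.0631  2.0393  0.
[... 370 characters left out ...]
1 0.01 ]
side [284. 101.] 93 [0.7166 0.5916 0.0394] [0.7166 0.5899 0.042 ] [0.058 0.101 0.01 ]
side [248. 163.] 70 [0.4916 0.2062 0.0418] [0.4914 0.2077 0.0416] [0.033 0.038 0.009]
side [253. 214.] 104 [ 0.4616 -0.0212  0.042 ] [ 0.4615 -0.0195  0.0411] [0.033 0.036 0.008]
side [290. 273.] 160 [ 0.5096 -0.2291  0.0419] [ 0.5097 -0.2277  0.0409] [0.034 0.034 0.008]
side bin [152.  85.] 147 [0.107 0.664 0.055] [0.282 0.813 0.07 ]
side bin [159. 110.] 151 [0.137 0.543 0.055] [0.296 0.575 0.07 ]
side bin [295. 147.] 128 [0.6   0.191 0.055] [0.691 0.314 0.067]
side bin [306. 193.] 192 [ 0.558 -0.043  0.055] [0.663 0.083 0.068]
side bin [357. 258.] 307 [ 0.61  -0.282  0.055] [ 0.709 -0.163  0.067]
```

View pics/crop1.png

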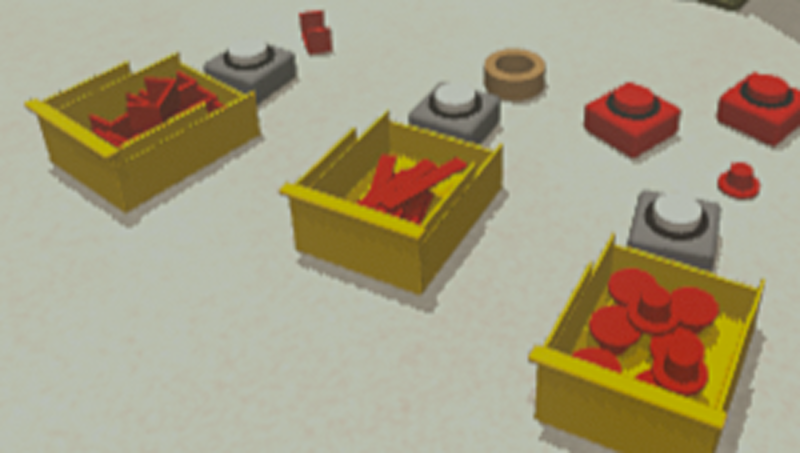

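View pics/side1.png

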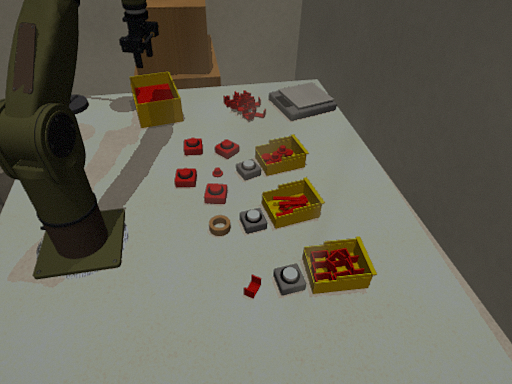

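Side and scene views agree:
- **Clips:** bin at side (337,265), scene (127,205). Its button is at (0.510,-0.226).
- **Strips:** middle bin, so I leave that box alone.
- **Plugs:** bin at scene (315,290). Its button is at (0.492,0.209).

Candidates for the target are grey boxes at scene (162,178), which is the clip box, (240,196), the strip box, and (324,239), the plug box. The red ones at (307,203), (356,199), (425,232) and (393,255) are look-alikes. The close crop confirms this choice.

Request:
move_arm --pt "-0.028 -0.0226 0 0 0" --pt "-0.028 -0.0226 0 0 0" --pt "-0.028 -0.0226 0 0 0" --pt "-0.028 -0.0226 0 0 0" --pt "-0.028 -0.0226 0 0 0" --pt "-0.028 -0.0226 0 0 0" --pt "-0.028 -0.0226 0 0 0" --pt "-0.028 -0.0226 0 0 0" --pt "-0.028 -0.0226 0 0 0" --pt "-0.028 -0.0226 0 0 0" --newtons 5

```text
clock: 0.93
tool_pos: [0.3901, 0.2914, 0.4045]
eef_rot: [0.156, 0.988, -0.0, -0.0]
contact_force: [1.4, -0.0, 0.5]
opening: 0.268
finger_force: 0.0
```

Request:
move_arm --pt "-0.0182 -0.0303 0 0 0" --pt "-0.0182 -0.0303 0 0 0" --pt "-0.0182 -0.0303 0 0 0" --pt "-0.0182 -0.0303 0 0 0" --pt "-0.0182 -0.0303 0 0 0" --pt "-0.0182 -0.0303 0 0 0" --pt "-0.0182 -0.0303 0 0 0" --pt "-0.0182 -0.0303 0 0 0" --pt "-0.0182 -0.0303 0 0 0" --pt "-0.0182 -0.0303 0 0 0"

```text
clock: 1.77
tool_pos: [0.469, -0.0531, 0.4046]
eef_rot: [0.156, 0.988, 0.0, -0.0]
contact_force: [0.0, 0.7, 0.1]
opening: 0.007
finger_force: 0.0
```

Request:
move_arm --pt "-0.0182 -0.0303 0.012 0 0" --pt "-0.0182 -0.0303 0.012 0 0" --pt "-0.0182 -0.0303 0.012 0 0" --pt "-0.0182 -0.0303 0.012 0 0" --pt "-0.0182 -0.0303 0.012 0 0" --pt "0 0 0 0 0" --pt "0 0 0 0 0"

```text
clock: 2.35
tool_pos: [0.5082, -0.2258, 0.3434]
eef_rot: [0.159, 0.987, -0.0, -0.001]
contact_force: [0.2, -0.5, 0.0]
opening: 0.003
finger_force: 0.0
```

Run:
```python
from h import *
s=save('wrist','wrist1');w=world(s)
hsv=cv2.cvtColor(s['color'],cv2.COLOR_RGB2HSV)
m=(w[...,2]>.037)&(w[...,2]<.047)&(s['depth']>0)&(hsv[...,1]<70)
k,l,st,ce=cv2.connectedComponentsWithStats(m.astype(np.uint8))
for i in range(1,k):
    if st[i,4]>50:
        q=w[l==i]; print(ce[i].round(),st[i,4],q.mean(0).round(4),((q.max(0)+q.min(0))/2).round(4),np.ptp(q,0).round(3))
t=r.get_state();print(t['clock'],t['tool_pos'],t['contact_force'],t['opening'])
```

```text
[480.  50.] 1784 [ 0.4608 -0.0204  0.0413] [ 0.4613 -0.0194  0.0404] [0.036 0.036 0.007]
[252. 183.] 1172 [ 0.5086 -0.2267  0.0414] [ 0.5092 -0.227   0.0405] [0.035 0.035 0.007]
2.4 [ 0.5085352  -0.22365066  0.34402909] [-0.74547758 -0.42083837 -0.26958971] 0.005745251258310279
```

View pics/wrist1.png

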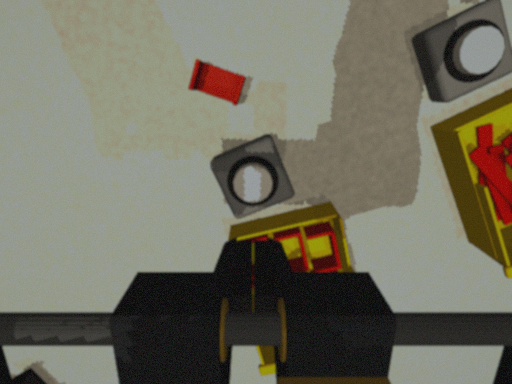

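The wrist view shows the clip button at (252,183), in front of the bin with U clips at (310,245). The spare clip at (220,82) is well clear. I'm already above the button, so I go down.

Request:
move_arm --pt "0 -0.001 0.03 0 0" --pt "0 -0.001 0.03 0 0" --pt "0 0 0.03 0 0" --pt "0 0 0.02 0 0" --pt "0 0 0.01 0 0" --pt "0 0 0 0 0" --pt "0 0 0 0 0" --pt "0 0 0 0 0"

```text
clock: 3.07
tool_pos: [0.509, -0.2249, 0.2261]
eef_rot: [0.156, 0.988, -0.0, 0.001]
contact_force: [-0.4, -0.3, -0.1]
opening: 0.007
finger_force: 0.0
```

Request:
move_arm --pt "0 0 0.003 0 0" --pt "0 0 0.003 0 0" --pt "0 0 0.002 0 0" --pt "0 0 0.002 0 0" --pt "0 0 0.002 0 0" --pt "0 0 0.002 0 0" --pt "0 0 0 0 0" --pt "0 0 0 0 0"

```text
clock: 3.73
tool_pos: [0.5082, -0.2253, 0.2105]
eef_rot: [0.156, 0.988, 0.0, -0.0]
contact_force: [-0.1, -0.2, 0.0]
opening: 0.004
finger_force: 0.0
```

Request:
move_arm --pt "0 0 0.002 0 0" --pt "0 0 0.0015 0 0" --pt "0 0 0.0015 0 0" --pt "0 0 0.001 0 0" --pt "0 0 0.001 0 0" --pt "0 0 0 0 0" --pt "0 0 0 0 0"

```text
clock: 4.32
tool_pos: [0.5084, -0.2254, 0.2039]
eef_rot: [0.156, 0.988, -0.0, 0.0]
contact_force: [-0.6, 0.1, 4.5]
opening: 0.002
finger_force: 2.1
```

Request:
move_arm --pt "0 0 0.001 0 0" --pt "0 0 0.0005 0 0" --pt "0 0 0 0 0" --pt "0 0 0 0 0"

```text
clock: 4.65
tool_pos: [0.5084, -0.2254, 0.2025]
eef_rot: [0.156, 0.988, -0.0, 0.0]
contact_force: [0.0, -0.1, 6.1]
opening: 0.007
finger_force: 3.1
```

Request:
move_arm --pt "0 0 0.001 0 0" --pt "0 0 0 0 0" --pt "0 0 0 0 0" --pt "0 0 0 0 0"

```text
clock: 4.98
tool_pos: [0.5084, -0.2253, 0.2022]
eef_rot: [0.156, 0.988, -0.0, 0.0]
contact_force: [-1.5, 0.4, 13.1]
opening: 0.004
finger_force: 6.7
```

The button is bottomed out, at 13 N with no more travel. Lifting now, then on to the plug box.

Request:
move_arm --pt "0 0 -0.004 0 0" --pt "0 0 -0.006 0 0" --pt "0 0 -0.01 0 0" --pt "0 0 -0.02 0 0" --pt "0 0 -0.03 0 0" --pt "0 0 -0.03 0 0" --pt "0 0 -0.03 0 0" --pt "0 0 -0.02 0 0" --pt "0 0 0 0 0"

```text
clock: 5.73
tool_pos: [0.5092, -0.2256, 0.3555]
eef_rot: [0.156, 0.988, -0.001, 0.004]
contact_force: [0.1, -0.3, -0.2]
opening: 0.007
finger_force: 0.0
```

Request:
move_arm --pt "0.0125 0.034 0 0 0" --pt "0.0125 0.034 0 0 0" --pt "0.0125 0.034 0 0 0" --pt "0.0125 0.034 0 0 0" --pt "0.0125 0.034 0 0 0" --pt "0.0125 0.034 0 0 0" --pt "0.0125 0.034 0 0 0" --pt "0.0125 0.034 0 0 0" --pt "0.0125 0.034 0 0 0" --pt "0.0125 0.034 0 0 0"

```text
clock: 6.57
tool_pos: [0.4934, 0.1382, 0.3506]
eef_rot: [0.156, 0.988, -0.001, -0.001]
contact_force: [0.4, 0.2, -1.2]
opening: 0.006
finger_force: 0.0
```

Request:
move_arm --pt "0.0125 0.034 0 0 0" --pt "0.0125 0.034 0 0 0" --pt "0 0 0 0 0" --pt "0 0 0 0 0" --pt "0 0 0 0 0"

```text
clock: 6.98
tool_pos: [0.4911, 0.2081, 0.3506]
eef_rot: [0.156, 0.988, -0.001, -0.001]
contact_force: [0.3, -1.1, -0.7]
opening: 0.009
finger_force: 0.0
```

Run:
```python
from h import *
s=save('wrist','wrist2');w=world(s)
b=save('scene','scene2');wb=world(b)
for S,w in((s,w),(b,wb)):
    hsv=cv2.cvtColor(S['color'],cv2.COLOR_RGB2HSV)
    m=(w[...,2]>.037)&(w[...,2]<.047)&(S['depth']>0)&(hsv[...,1]<70)&(w[...,0]>.4)&(w[...,0]<.6)
    k,l,st,ce=cv2.connectedComponentsWithStats(m.astype(np.uint8))
    for i in range(1,k):
        if st[i,4]>50:
            q=w[l==i]; print(ce[i].round(),st[i,4],q.mean(0).round(4),((q.max(0)+q.min(0))/2).round(4),np.ptp(q,0).round(3))
t=r.get_state();print(t['clock'],t['tool_pos'],t['contact_force'],t['opening'])
```

```text
[255. 179.] 1126 [0.4904 0.21   0.0414] [0.491  0.21   0.0404] [0.035 0.035 0.007]
[ 21. 220.] 1069 [ 0.4606 -0.0167  0.0413] [ 0.461  -0.0178  0.0403] [0.035 0.036 0.007]
[162. 178.] 95 [ 0.5131 -0.2223  0.0408] [ 0.5102 -0.2234  0.04  ] [0.035 0.035 0.006]
[240. 196.] 118 [ 0.465  -0.0157  0.0409] [ 0.4639 -0.0168  0.0408] [0.035 0.034 0.006]
[324. 239.] 185 [0.4949 0.2122 0.041 ] [0.4932 0.2118 0.04  ] [0.036 0.034 0.006]
7.0833 [0.49157365 0.20701584 0.35080511] [1.05811629 0.0176906  0.61700096] 0.006352368284185783
```

View pics/wrist2.png

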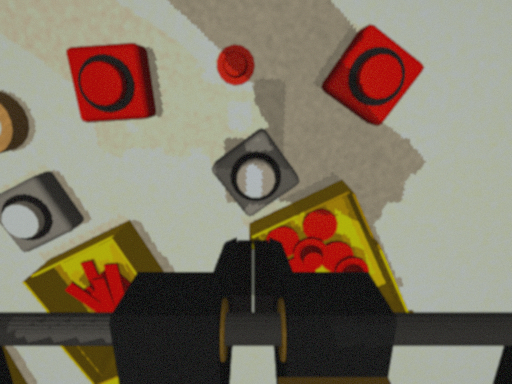

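The wrist view shows the grey plug box button at (255,179), in front of the plug bin at (320,240). The red look-alikes at (112,82) and (373,75) are clear, and the clip button is back up where it was. Descending.

Request:
move_arm --pt "0 0.001 0.03 0 0" --pt "0 0.001 0.03 0 0" --pt "0 0 0.03 0 0" --pt "0 0 0.025 0 0" --pt "0 0 0.012 0 0" --pt "0 0 0.006 0 0" --pt "0 0 0.003 0 0" --pt "0 0 0.002 0 0" --pt "0 0 0 0 0" --pt "0 0 0 0 0"

```text
clock: 7.92
tool_pos: [0.4925, 0.2108, 0.2141]
eef_rot: [0.157, 0.988, 0.0, 0.001]
contact_force: [-0.2, 1.0, 0.2]
opening: 0.007
finger_force: 0.0
```

Request:
move_arm --pt "0 0 0.003 0 0" --pt "0 0 0.002 0 0" --pt "0 0 0.002 0 0" --pt "0 0 0.0015 0 0" --pt "0 0 0.001 0 0" --pt "0 0 0 0 0" --pt "0 0 0 0 0"

```text
clock: 8.5
tool_pos: [0.4924, 0.2111, 0.204]
eef_rot: [0.156, 0.988, 0.0, 0.0]
contact_force: [0.3, -0.5, 3.1]
opening: 0.006
finger_force: 2.0
```

Request:
move_arm --pt "0 0 0.001 0 0" --pt "0 0 0.001 0 0" --pt "0 0 0 0 0" --pt "0 0 0 0 0" --pt "0 0 0 0 0"

```text
clock: 8.92
tool_pos: [0.4923, 0.211, 0.2023]
eef_rot: [0.156, 0.988, 0.0, 0.0]
contact_force: [-0.3, 0.6, 10.4]
opening: 0.008
finger_force: 4.8
```

Bottomed out at 10 N. Letting it up and retreating.

Request:
move_arm --pt "0 0 -0.004 0 0" --pt "0 0 -0.006 0 0" --pt "0 0 -0.01 0 0" --pt "0 0 -0.02 0 0" --pt "0 0 -0.03 0 0" --pt "0 0 -0.03 0 0" --pt "0 0 -0.02 0 0" --pt "0 0 0 0 0" --pt "0 0 0 0 0" --pt "0 0 0 0 0"

```text
clock: 9.75
tool_pos: [0.4916, 0.2106, 0.3212]
eef_rot: [0.156, 0.988, -0.0, -0.001]
contact_force: [0.5, -0.1, -0.1]
opening: 0.005
finger_force: 0.0
```

Run:
```python
from h import *
S=save('scene','scene3');w=world(S)
hsv=cv2.cvtColor(S['color'],cv2.COLOR_RGB2HSV)
m=(w[...,2]>.037)&(w[...,2]<.047)&(S['depth']>0)&(hsv[...,1]<70)&(w[...,0]>.4)&(w[...,0]<.6)
k,l,st,ce=cv2.connectedComponentsWithStats(m.astype(np.uint8))
for i in range(1,k):
    if st[i,4]>50: print(ce[i].round(),st[i,4],w[l==i].mean(0).round(4))
t=r.get_state();print(t['clock'],t['tool_pos'],t['contact_force'])
print(r.finish_job())
```

```text
[162. 178.] 95 [ 0.5132 -0.2225  0.0409]
[240. 196.] 115 [ 0.4646 -0.0158  0.041 ]
[324. 239.] 184 [0.4949 0.2123 0.0411]
9.8 [0.49150581 0.21059141 0.32078609] [-0.26265883  0.81096647 -0.80750598]
the job is handed in; nothing more can be done
None
```

I pressed the clip button and then the plug button fully down (13 N and 10 N at the stop) and let each come back up. The last image shows all three buttons up and the boxes unmoved, and the job was handed in at 9.8 s; no verdict was returned.

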